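# Zero the crimp press by feel, back it off three turns and lock it

### The job

Set the gap of the crimp press: by its red crank knob, wind the crank gently clockwise (seen from above) until you feel it come up firm against its inner stop, pushing with no more than 20 N on the knob, then wind it back counter-clockwise exactly three full turns from that stop. There is no counter, so keep count yourself. Then let go of the crank and throw the orange lock lever fully over, away from the side it leans to now, leaving the crank setting and everything else on the bench as they are.

Things in the scene. Friction and masses are not known exactly. Their poses are not given: they have to be found in the camera images.
- crank_axis (a point): Point on the crank's vertical axis, above the blue press head (130 x 100 mm, top 150 mm above the table), as high as the knob's middle (225 mm). Axes of the fixed press: x from its open front to its back column, y towards the lock lever, z up. The crank stays where it is left, turns with a steady drag of 3.6 N at the knob, and can go over five turns out from its inner stop.
- knob_mid (a point): Middle of the red upright crank knob, 24 mm across, 50 mm tall, 50 mm from the axis, free to spin on its pin: grip it from above and carry it round without turning the gripper. Arm and hub lie below its foot. x axis: outward along the arm. The crank starts 0.35 to 0.8 turn counter-clockwise of its inner stop, whose angle differs each time and cannot be seen.
- crank (a joint): Wind-up of the torsion-spring hub between crank arm and screw, rad (no measure of turns): 0 without torque, + when the knob is pushed counter-clockwise from above, - clockwise, 0.01 rad per N of push at the knob, 0.036 while turning steadily. Over 0.24 (24 N) the press is forced. Screw angle = arm angle less wind-up. At the stop only this spring gives, 2 N per mm.
- wedge (a joint): Position of the brass wedge under the upper die, driven by the crank's screw, m: 0 at the inner stop, growing 0.00002 m (0.02 mm, through a reduction) per full counter-clockwise turn. The movement is far too small to be seen and the reading (noise about 0.3 mm) too coarse to count turns by.
- lock (a joint): Lock lever angle, rad: 0 = open, leaning 0.5 rad towards the press's front (-x of crank_axis); 1.0 = locked, leaning 0.5 rad to its back (+x), at its end stop. Starts between 0 and 0.15; light friction (about 1 N at the ball); stays where it is left.
- lock_tip (a point): Centre of the orange ball, 26 mm across, on the end of the lock lever: a steel rod 10 mm thick, 90 mm from pivot to ball centre. The pivot lies 42 mm above the table, 170 mm along +y from the crank axis (press axes); the lever swings in the press's x-z plane. The point's axes turn with the lever.
- green_module: green terminal module, 50 x 22 x 51 mm, standing loose on the press's base plate between head and lock lever. To be left alone; origin at its underside, mid-length.
- grey_module: grey terminal module, 50 x 44 x 51 mm, loose on the table. To be left alone; origin at its underside, mid-length.
- driver: screwdriver with yellow handle, loose on the table. To be left alone; origin at its underside, mid-length.
- blue_bin: empty blue bin, 160 x 100 x 60 mm, loose on the table. To be left alone; origin at its underside, mid-length.
- meter: yellow and black multimeter, 150 x 84 x 38 mm, loose on the table. To be left alone; origin at its underside, mid-length.
- tub: orange tub with white cap, 90 mm across, 120 mm tall, loose. To be left alone; origin at its underside, mid-length.
- reel: empty purple reel, 80 mm across, 54 mm tall, loose. To be left alone; origin at its underside, mid-length.
- rail_offcut: offcut of steel mounting rail, 200 x 35 x 9 mm, loose. To be left alone; origin at its underside, mid-length.

How it is judged:
By the outcome, as a careful person would: the job done as asked, in the order asked, and still so for the second after the job is handed in, with the robot touching nothing.
It also fails if it takes over 72 s, if anything falls off the work surface, if the arm or the gripper's body presses on something with over 40 N, if the wrist force passes 120 N, or if a joint passes its speed limit or range.

### The arm

A 7-joint arm with a two-finger parallel gripper is mounted at the origin on the work surface. World frame = base frame: x ahead of the robot, y to its left, z up, the work surface at z = 0. Lengths are in m, angles in degrees, forces in N, time in s.
With the tool pointing down it reaches from about 0.425 to 0.875 m from the base axis. Payload 4.7 kg.
Tool frame: the origin (TCP) lies at the very end of the fingers, on their centre line; the grasp point (between the pads) lies 19 mm behind it (env.grasp_offset is the distance from the TCP to the grasp point, in m); z points along the fingers, y is the line along which they close (so a half turn about z gives the same grasp; the last joint's range is limited). The gripper opens to 87 mm and grips with 3 to 60 N. Pads are 19 mm wide; open, the fingers measure 117 mm over their backs; the gripper's body (75 mm by 190 mm) begins 51 mm behind the grasp point.
Start: joints at [0.808, 18.392, -4.016, 83.108, 1.295, 78.541, -3.26], TCP at [0.65, -0, 0.223] pointing down, gripper open.
Joint ranges: [-163.93, 163.93], [-17.29, 119.83], [-79.2, 71.16], [3.27, 140.29], [-89.18, 269.18], [5.43, 117.66], [-154.24, 154.24]. Speed limits (degrees/s): [147.25, 147.25, 180, 180, 180, 180, 180].

### API

Orientations are given as [roll, pitch, yaw] about the fixed x, y, z axes, in that order (R = Rz(yaw) Ry(pitch) Rx(roll)).
In Python, from cell import env gives the robot as it stands. The module is installed in compiled form; this text tells all that it offers.
- The arm moves only by the tool drive_tool, never from a script. Its argument "moves" is one flat list of numbers, 5 for each row, row after row: the shift along the tool's x, y, z in units of 40 mm (1.0 is 40 mm), then the turn about the tool's z in units of 10 degrees (1.0 is 10 degrees), then the finger opening in mm, from 0 to 87. A call has 1 to 5 rows; each row is the pose to reach, as a shift and turn from the pose commanded when the call began, along the tool's axes at that moment; what a row does not reach only later rows make up. A row lasts 1/8 s, in which the tool goes at most 62.5 mm and 10.7 degrees, less where a joint would pass 70% of its speed; a pose out of reach is approached as far as the arm can. A call with a gripper value outside its range is refused whole. The fingers move at their own pace and stop on an object; "squeeze" is the grip in N (left out, the last holds). Time passes only in rows, so rows that repeat a pose let the fingers close. It gives the time, the measured TCP pose, the force, the opening and the grip force at its end, in the units of the state.
- env.get_obs(): the state, without advancing time (a new reading comes with each control period).
- env.read_camera(name): name is "scene" or "side" or "wrist"; returns (picture, depth): 384x512x3 uint8, red, green, blue; 384x512 float32, m along the optical axis (not along the pixel's ray), 0 where there is no reading.
- env.camera_model(name): a dict with "K" (3x3 intrinsics, pixels), "k1" (the pictures are not rectified: a ray, as slopes to the right and down, at radius r is drawn at 1 + k1 r^2 times it, then the intrinsics apply), "rvec" (rotation vector, rad) and "tvec" (3), from world to camera coordinates, as OpenCV has them; the wrist camera has in their place "tool_from_camera" (4x4, takes a point from camera to tool coordinates, whose origin is the TCP and whose axes are the flange's). Camera axes: x right, y down, z forward; pixel columns grow to the right and rows downward; lengths in m; the calibration is good to about 2 mm. A picture is of the moment at which its call begins: read the wrist's pose just before it. camera_model takes no time and is no camera call.
- env.sign_off(): hands the job in; it is judged then, once.
The state is a dict: "time_s": time; "qpos": joint angles; "joint_velocities": joint speeds; "effort": joint torques, N m; "tool_pos": TCP position; "tool_rot": TCP orientation; "force": force on the tool from outside, world axes, zero at the start; "wrist_torque": the same for the moment, N m; "grip_width": finger opening in m; "grasp_force": force on a finger pad.
Only numpy, scipy, OpenCV 4.12 (cv2) and the standard library are available. Lean on these libraries where they do the work, as an engineer would, in place of code of your own. Each camera call takes 0.05 s, during which the arm holds its last target. There are 200 camera calls.

## Working session

There is one attempt and no reset: what is moved stays moved. The work goes in short steps, Python scripts to look and compute and a tool call to move; the robot and the scene stay as the last step left them, time stands still between calls to the robot, and variables do not carry over. Pictures are saved under pics/ and viewed, at most 10 in all, crops included, and the job is handed in when it is done.

Besides the shell and the picture viewer there is one more tool, called after ">>>" as name(argument=value, ...) on one line, values as JSON. drive_tool: Moves the arm, as the interface text tells. Its arguments: {"type":"object","properties":{"moves":{"type":"array","items":{"type":"number"}},"squeeze":{"type":"number"}},"required":["moves"]}

```bash
mkdir -p pics; cat > h.py <<'E'
import numpy as np, cv2
from cell import env
from scipy.spatial.transform import Rotation as R
def cam(n):
    o=env.get_obs(); p,d=env.read_camera(n); m=env.camera_model(n)
    if n=="wrist":
        T=np.eye(4);T[:3,:3]=R.from_euler('xyz',o['tool_rot'],degrees=True).as_matrix();T[:3,3]=o['tool_pos']
        M=T@np.array(m['tool_from_camera'])
    else:
        r=cv2.Rodrigues(np.array(m['rvec'],float))[0];M=np.eye(4);M[:3,:3]=r.T;M[:3,3]=-r.T@np.array(m['tvec'],float).ravel()
    return p,d,np.array(m['K']),m['k1'],M
def pt(uv,z,K,k1,M):
    uv=np.atleast_2d(uv).astype(float)
    n=cv2.undistortPoints(uv[:,None],K,np.array([k1,0,0,0.]))[:,0]
    c=np.c_[n,np.ones(len(n))]*np.atleast_1d(z)[:,None]
    return c@M[:3,:3].T+M[:3,3]
def cloud(n):
    p,d,K,k1,M=cam(n); v,u=np.mgrid[:384,:512]
    P=pt(np.c_[u.ravel(),v.ravel()],d.ravel(),K,k1,M).reshape(384,512,3); P[d==0]=np.nan
    return p,P
E
python3 - <<'E'
from h import *
o=env.get_obs();print(o)
im=[]
for n in("scene","side"):
    p,P=cloud(n);np.savez(f'/tmp/{n}.npz',p=p,P=P);cv2.imwrite(f'pics/{n}0.png',p[:,:,::-1])
E
```

```text
{'time_s': 0.0, 'qpos': array([ 0.8081703 , 18.44008008, -4.01349314, 83.1754849 ,  1.29403561,
       78.54102013, -3.26160987]), 'joint_velocities': array([ 0.03367152,  0.03136122, -0.08826024,  0.03609339,  0.02727597,
       -0.15610719,  0.04831733]), 'effort': array([-2.58547143e-04, -4.91284704e+01, -4.03903294e-01, -3.12526345e+01,
       -6.40594075e-02,  4.37659642e-02,  1.61017233e-04]), 'tool_pos': array([ 6.49438781e-01, -7.09421757e-05,  2.21444564e-01]), 'tool_rot': array([-1.79888597e+02,  5.49717825e-03,  8.99978610e+01]), 'force': array([0.63700057, 0.53980453, 0.87639009]), 'wrist_torque': array([-0.03095164, -0.00500392, -0.01541098]), 'grasp_force': 0.0, 'grip_width': 0.0868770559147812}
```

View pics/scene0.png

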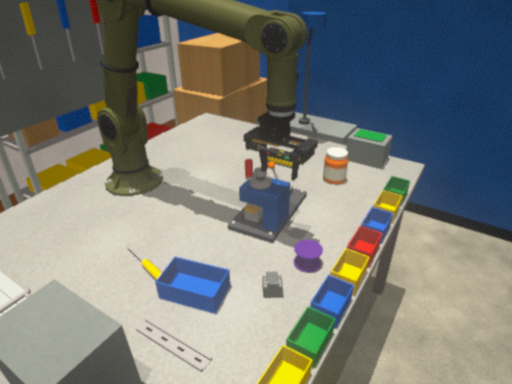

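View pics/side0.png

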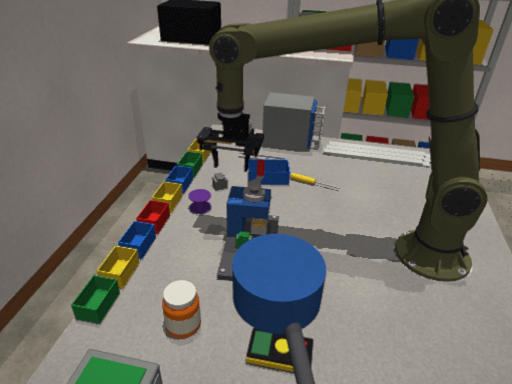

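The scene view shows the red knob at about (249,168), the blue head at (265,190), and an orange spot at (271,163). The side view shows the knob at (262,167), with the lamp hiding the lever. Next I'll segment by colour.

```bash
python3 - <<'E'
from h import *
for n in("scene","side"):
    f=np.load(f'/tmp/{n}.npz');p=f['p'];P=f['P'];h=cv2.cvtColor(p,cv2.COLOR_RGB2HSV).astype(int);H,S,V=h[...,0],h[...,1],h[...,2]
    w=(P[...,0]>.4)&(P[...,0]<.9)&(abs(P[...,1])<.35)&(P[...,2]>.02)
    for name,m in dict(red=((H<5)|(H>174))&(S>130)&(V>50),orange=(H>5)&(H<14)&(S>150)&(V>80),blue=(H>105)&(H<125)&(S>120)).items():
        m=(m&w).astype(np.uint8);k,l,st,c=cv2.connectedComponentsWithStats(m)
        for i in range(1,k):
            if st[i,4]>8:
                q=P[l==i];print(n,name,st[i],q.min(0).round(3),np.median(q,0).round(3),q.max(0).round(3))
                if name=='blue' and st[i,4]>200:
                    t=q[abs(q[:,2]-.15)<.006][:,:2].astype(np.float32)
                    if len(t)>20: print('  top',len(t),t.min(0),t.max(0),cv2.minAreaRect(t))
p=np.load('/tmp/scene.npz')['p'];q=np.load('/tmp/side.npz')['p']
a=cv2.resize(p[135:245,215:325],(400,400),interpolation=2);b=cv2.resize(q[140:290,190:340],(400,400),interpolation=2)
cv2.imwrite('pics/crop0.png',np.hstack([a,b])[:,:,::-1])
E
```

```text
scene red [246 160   6  16  94] [ 0.554 -0.036  0.203] [ 0.566 -0.03   0.228] [ 0.572 -0.018  0.248]
scene red [348 227  21  23 158] [0.871 0.002 0.02 ] [0.878 0.104 0.041] [0.899 0.111 0.056]
scene orange [268 164   7   4  15] [0.502 0.179 0.118] [0.518 0.183 0.122] [0.524 0.2   0.129]
scene blue [272 180  17   7  70] [0.589 0.045 0.144] [0.618 0.064 0.147] [0.645 0.077 0.149]
scene blue [264 193  13   5  26] [ 0.607 -0.018  0.142] [ 0.627 -0.013  0.147] [ 0.646 -0.004  0.149]
scene blue [363 222   8   5  17] [0.872 0.123 0.045] [0.886 0.125 0.052] [0.899 0.142 0.055]
scene blue [176 258  52  51 541] [ 0.498 -0.35   0.02 ] [ 0.587 -0.275  0.042] [ 0.671 -0.252  0.061]
scene blue [312 276  27  34 194] [ 0.873 -0.237  0.02 ] [ 0.882 -0.158  0.047] [ 0.9   -0.13   0.055]
side red [258 160   6  16  90] [ 0.549 -0.021  0.203] [ 0.557 -0.009  0.231] [ 0.566 -0.003  0.25 ]
side red [148 202  21  28 194] [0.868 0.007 0.02 ] [0.871 0.063 0.041] [0.899 0.116 0.058]
side blue [247 159  11  10  73] [ 0.592 -0.35   0.021] [ 0.654 -0.345  0.048] [0.667 0.012 0.265]
side blue [262 165  28  16 234] [ 0.493 -0.348  0.02 ] [ 0.538 -0.275  0.041] [ 0.595 -0.257  0.062]
side blue [175 167  17  23 134] [ 0.868 -0.237  0.02 ] [ 0.871 -0.18   0.041] [ 0.898 -0.122  0.057]
side blue [249 171   8  10  59] [ 0.571 -0.258  0.021] [ 0.633 -0.252  0.041] [ 0.645 -0.014  0.213]
side blue [ 227  187   43   49 1195] [ 0.514 -0.019  0.022] [0.6   0.08  0.132] [0.645 0.093 0.154]
  top 469 [ 0.51466846 -0.01900407] [0.6450243 0.0902294] ((0.581171452999115, 0.03587133437395096), (0.12568001449108124, 0.1005309596657753), 6.1252522468566895)
side blue [130 223  25  32 259] [0.867 0.127 0.02 ] [0.871 0.185 0.042] [0.9   0.235 0.059]
```

View pics/crop0.png

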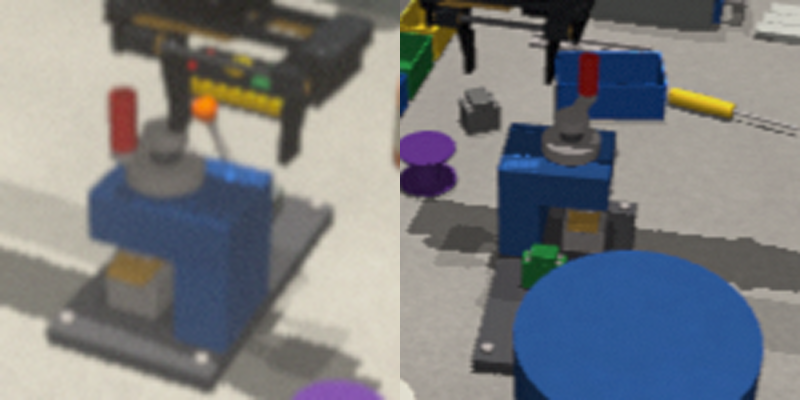

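>>> drive_tool(moves=[0,0,-1.5,0,87,0,0,-3,0,87,0,-0.8,-4,0,87,0,-1.6,-4,0,87,0,-1.6,-4,0,87])

```text
time_s: 0.72
tool_pos: [0.5847, -0.0, 0.3838]
tool_rot: [179.9, 0.0, 90.0]
force: [0.5, -0.4, 0.1]
grip_width: 0.0871
grasp_force: 0.0
```

```bash
python3 - <<'E'
from h import *
o=env.get_obs();print(o['tool_pos'],o['tool_rot'],o['time_s'])
print(np.array(env.camera_model('wrist')['tool_from_camera']).round(3))
p,P=cloud("wrist");np.savez('/tmp/wrist.npz',p=p,P=P);cv2.imwrite('pics/w1.png',p[:,:,::-1])
f=np.load('/tmp/side.npz');q=f['P'];m=np.zeros((384,512),bool);m[240:320,240:320]=1
print('lamp',np.nanmin(q[m],0),np.nanmedian(q[m],0),np.nanmax(q[m],0))
E
```

```text
[ 5.84729828e-01 -2.39208281e-05  3.83827361e-01] [1.79910564e+02 8.62795639e-03 9.00032146e+01] 0.725
[[-0.001 -0.961 -0.277  0.076]
 [ 1.    -0.001  0.     0.   ]
 [-0.001 -0.277  0.961 -0.162]
 [ 0.     0.     0.     1.   ]]
lamp [ 0.32383683  0.01309884 -0.00636415] [0.39565372 0.74001853 0.55938998] [0.58540953 0.77050208 0.56203988]
```

View pics/w1.png

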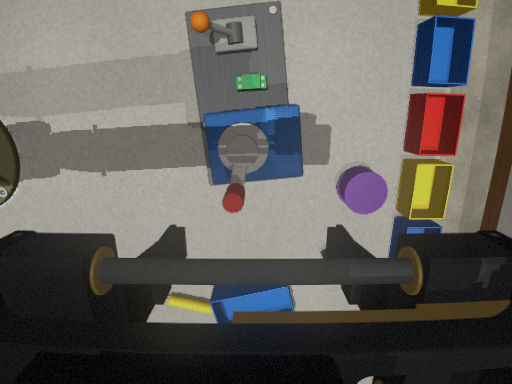

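The wrist view shows the knob at (234,198), hub (242,147), head corners (205,112),(299,105),(303,177),(212,184), ball (200,21), lever pivot (234,33) and green module (252,82).

```bash
python3 - <<'E'
from h import *
f=np.load('/tmp/wrist.npz');p=f['p'];P=f['P'];h=cv2.cvtColor(p,cv2.COLOR_RGB2HSV).astype(int);H,S,V=h[...,0],h[...,1],h[...,2]
m=(H>100)&(H<128)&(S>110)&(abs(P[...,2]-.15)<.006)&(P[...,1]>-.1)
t=P[m][:,:2].astype(np.float32);r=cv2.minAreaRect(t);print('head',len(t),r,cv2.boxPoints(r),np.median(P[m][:,2]))
m=((H<6)|(H>174))&(S>130)&(P[...,1]<.1)&(P[...,1]>-.1)&(P[...,0]<.7);
q=P[m];print('knob',len(q),q.min(0),np.median(q,0),q.max(0))
q2=q[q[:,2]>.245];print('knob top',len(q2),q2[:,:2].min(0),q2[:,:2].max(0),cv2.minEnclosingCircle(q2[:,:2].astype(np.float32)))
m=(H>4)&(H<16)&(S>150)&(P[...,1]>.1)&(P[...,0]<.7)
q=P[m];A=np.c_[2*q,np.ones(len(q))];s=np.linalg.lstsq(A,(q**2).sum(1),rcond=None)[0];print('ball',len(q),q.min(0),q.max(0),'fit',s[:3],np.sqrt(s[3]+s[:3]@s[:3]))
m=(S<60)&(abs(P[...,1]-.03)<.05)&(abs(P[...,0]-.58)<.06)&(P[...,2]>.16)
q=P[m];
for z0,z1 in((.16,.175),(.175,.185),(.185,.195),(.195,.22)):
    k=q[(q[:,2]>z0)&(q[:,2]<z1)][:,:2].astype(np.float32)
    if len(k)>5:print(z0,len(k),k.min(0),k.max(0),cv2.minEnclosingCircle(k))
m=(H>50)&(H<80)&(S>120)&(P[...,0]<.7);q=P[m];print('green',q.min(0),q.max(0))
E
```

```text
head 4318 ((0.5832375884056091, 0.03352438658475876), (0.1285814642906189, 0.09777038544416428), 5.4885735511779785) [[ 0.5145659   0.07603622]
 [ 0.5239174  -0.02128591]
 [ 0.6519093  -0.00898745]
 [ 0.6425578   0.08833469]] 0.14988769464609963
knob 526 [ 0.52630828 -0.0290619   0.20835754] [ 0.55960798 -0.01111013  0.25020385] [0.66718884 0.0371598  0.50589129]
knob top 494 [ 0.52630828 -0.0290619 ] [0.66718884 0.0371598 ] ((0.5967485904693604, 0.026820994913578033), 0.07129495590925217)
ball 248 [0.49949841 0.1830156  0.1211929 ] [0.52350473 0.20760814 0.13558642] fit [0.51075349 0.1957803  0.12311418] 0.012293162738298545
0.16 1118 [ 0.53560877 -0.00194139] [0.601602   0.06452273] ((0.5684417486190796, 0.030983563512563705), 0.03379374369978905)
0.185 21 [ 0.55145866 -0.01121093] [0.58691823 0.05005522] ((0.5637428760528564, 0.018776491284370422), 0.03250599652528763)
0.195 1073 [ 0.5492135  -0.01335466] [0.586903   0.05023404] ((0.5623881220817566, 0.017683690413832664), 0.03381868079304695)
green [ 0.51883265 -0.02076     0.04327024] [0.66943984 0.13482299 0.50540956]
```

```bash
python3 - <<'E'
from h import *
f=np.load('/tmp/wrist.npz');p=f['p'];P=f['P'];h=cv2.cvtColor(p,cv2.COLOR_RGB2HSV).astype(int);H,S,V=h[...,0],h[...,1],h[...,2]
m=((H<6)|(H>174))&(S>130)&(abs(P[...,0]-.56)<.03)&(abs(P[...,1]+.015)<.03)&(abs(P[...,2]-.25)<.004)
q=P[m][:,:2].astype(np.float32);print(len(q),q.min(0),q.max(0),q.mean(0),cv2.minEnclosingCircle(q))
m=(S<60)&(abs(P[...,1]-.03)<.04)&(abs(P[...,0]-.57)<.04)&(abs(P[...,2]-.17)<.012)
q=P[m];k=q[:,1]>.031;q=q[:,:2].astype(np.float32);print(cv2.minEnclosingCircle(q[k]),np.percentile(P[m][:,2],[5,50,95]))
m=(S<60)&(abs(P[...,1]-.03)<.025)&(abs(P[...,0]-.57)<.03)&(abs(P[...,2]-.2)<.012)
q=P[m];print('hub2',np.percentile(q[:,2],[5,50,95]),q.max(0),q.min(0))
E
```

```text
309 [ 0.5496703 -0.0290619] [ 0.5703693  -0.00726598] [ 0.56018454 -0.0175472 ] ((0.5599242448806763, -0.018036803230643272), 0.011188877746462822)
((0.5687590837478638, 0.03524015471339226), 0.03317899629473686) [0.16657208 0.16794725 0.16922011]
hub2 [0.19628939 0.19784039 0.19915934] [0.58691821 0.05023404 0.20096001] [0.54925547 0.00500991 0.18801047]
```

>>> drive_tool(moves=[-0.45,-0.62,1,0,60,-0.45,-0.62,2.4,0,60,-0.45,-0.62,3.5,0,50,-0.45,-0.62,4.42,0,50,-0.45,-0.62,4.42,0,50])

```text
time_s: 1.4
tool_pos: [0.5591, -0.0181, 0.2016]
tool_rot: [-179.5, -0.0, 90.0]
force: [0.1, -1.1, 1.1]
grip_width: 0.0515
grasp_force: 0.0
```

>>> drive_tool(moves=[0,0,0,0,0,0,0,0,0,0,0,0,0,0,0,0,0,0,0,0], squeeze=40)

```text
time_s: 1.9
tool_pos: [0.561, -0.0181, 0.2068]
tool_rot: [180.0, 0.0, 90.0]
force: [-3.4, -0.1, 3.8]
grip_width: 0.0232
grasp_force: 40.0
```

```bash
cat > rows.py <<'E'
# rows.py th0 step n [r] : rows of 5 (dx,dy tool units) per call, grouped, starting from commanded angle th0
import sys,numpy as np
t0,st,n=map(float,sys.argv[1:4]);n=int(n);r=50/40
f=lambda t:r*np.array([np.sin(np.radians(t)),np.cos(np.radians(t))])  # tool x=world y, tool y=world x
for c in range(0,n,5):
    b=t0+st*c; ks=[k for k in range(1,6) if c+k<=n]
    print(round(b+st*ks[-1],1),[float(v) for k in ks for v in (*(f(b+st*k)-f(b)).round(2),0,0,0)])
E
python3 rows.py -99.3 -14 7
```

```text
-169.3 [0.09, -0.29, 0.0, 0.0, 0.0, 0.24, -0.56, 0.0, 0.0, 0.0, 0.45, -0.77, 0.0, 0.0, 0.0, 0.71, -0.93, 0.0, 0.0, 0.0, 1.0, -1.03, 0.0, 0.0, 0.0]
-197.3 [0.3, -0.02, 0.0, 0.0, 0.0, 0.6, 0.03, 0.0, 0.0, 0.0]
```

>>> drive_tool(moves=[0.09,-0.29,0.0,0.0,0.0,0.24,-0.56,0.0,0.0,0.0,0.45,-0.77,0.0,0.0,0.0,0.71,-0.93,0.0,0.0,0.0,1.0,-1.03,0.0,0.0,0.0])

```text
time_s: 2.52
tool_pos: [0.5191, 0.0212, 0.2068]
tool_rot: [180.0, 0.1, 90.0]
force: [0.7, -3.8, 6.1]
grip_width: 0.0231
grasp_force: 40.0
```

>>> drive_tool(moves=[0.3,-0.02,0.0,0.0,0.0,0.6,0.03,0.0,0.0,0.0,0.6,0.03,0.0,0.0,0.0])

```text
time_s: 2.9
tool_pos: [0.5206, 0.0475, 0.2068]
tool_rot: [180.0, -0.0, 90.1]
force: [-0.2, -1.4, 7.1]
grip_width: 0.0231
grasp_force: 40.0
```

```bash
cat > srch.py <<'E'
import sys,numpy as np
f=lambda t:1.25*np.array([np.sin(np.radians(t)),np.cos(np.radians(t))])
t=float(sys.argv[1])
for i in range(int(sys.argv[2])):
    print(round(t-8,1),[float(v) for k in(2,4,6,8,8) for v in (*((f(t-k)-f(t)).round(2)),0,0,0)]);t-=8
E
python3 srch.py -197.3 22 | sed 's/\.0\b//g'
```

```text
-205.3 [0.04, 0.01, 0, 0, 0, 0.08, 0.03, 0, 0, 0, 0.12, 0.05, 0, 0, 0, 0.16, 0.06, 0, 0, 0, 0.16, 0.06, 0, 0, 0]
-213.3 [0.04, 0.02, 0, 0, 0, 0.08, 0.04, 0, 0, 0, 0.12, 0.06, 0, 0, 0, 0.15, 0.09, 0, 0, 0, 0.15, 0.09, 0, 0, 0]
-221.3 [0.04, 0.02, 0, 0, 0, 0.07, 0.05, 0, 0, 0, 0.11, 0.08, 0, 0, 0, 0.14, 0.11, 0, 0, 0, 0.14, 0.11, 0, 0, 0]
-229.3 [0.03, 0.03, 0, 0, 0, 0.06, 0.06, 0, 0, 0, 0.09, 0.09, 0, 0, 0, 0.12, 0.12, 0, 0, 0, 0.12, 0.12, 0, 0, 0]
-237.3 [0.03, 0.03, 0, 0, 0, 0.05, 0.07, 0, 0, 0, 0.08, 0.1, 0, 0, 0, 0.1, 0.14, 0, 0, 0, 0.1, 0.14, 0, 0, 0]
-245.3 [0.02, 0.04, 0, 0, 0, 0.04, 0.08, 0, 0, 0, 0.06, 0.11, 0, 0, 0, 0.08, 0.15, 0, 0, 0, 0.08, 0.15, 0, 0, 0]
-253.3 [0.02, 0.04, 0, 0, 0, 0.03, 0.08, 0, 0, 0, 0.05, 0.12, 0, 0, 0, 0.06, 0.16, 0, 0, 0, 0.06, 0.16, 0, 0, 0]
-261.3 [0.01, 0.04, 0, 0, 0, 0.02, 0.08, 0, 0, 0, 0.03, 0.13, 0, 0, 0, 0.04, 0.17, 0, 0, 0, 0.04, 0.17, 0, 0, 0]
-269.3 [0.01, 0.04, 0, 0, 0, 0.01, 0.09, 0, 0, 0, 0.01, 0.13, 0, 0, 0, 0.01, 0.17, 0, 0, 0, 0.01, 0.17, 0, 0, 0]
-277.3 [-0, 0.04, 0, 0, 0, -0, 0.09, 0, 0, 0, -0.01, 0.13, 0, 0, 0, -0.01, 0.17, 0, 0,
[... 727 characters left out ...]
0]
-333.3 [-0.04, 0.02, 0, 0, 0, -0.07, 0.05, 0, 0, 0, -0.11, 0.07, 0, 0, 0, -0.15, 0.09, 0, 0, 0, -0.15, 0.09, 0, 0, 0]
-341.3 [-0.04, 0.02, 0, 0, 0, -0.08, 0.04, 0, 0, 0, -0.12, 0.05, 0, 0, 0, -0.16, 0.07, 0, 0, 0, -0.16, 0.07, 0, 0, 0]
-349.3 [-0.04, 0.01, 0, 0, 0, -0.08, 0.03, 0, 0, 0, -0.13, 0.04, 0, 0, 0, -0.17, 0.04, 0, 0, 0, -0.17, 0.04, 0, 0, 0]
-357.3 [-0.04, 0.01, 0, 0, 0, -0.09, 0.01, 0, 0, 0, -0.13, 0.02, 0, 0, 0, -0.17, 0.02, 0, 0, 0, -0.17, 0.02, 0, 0, 0]
-365.3 [-0.04, 0, 0, 0, 0, -0.09, 0, 0, 0, 0, -0.13, -0, 0, 0, 0, -0.17, -0, 0, 0, 0, -0.17, -0, 0, 0, 0]
-373.3 [-0.04, -0, 0, 0, 0, -0.09, -0.01, 0, 0, 0, -0.13, -0.02, 0, 0, 0, -0.17, -0.03, 0, 0, 0, -0.17, -0.03, 0, 0, 0]
```

>>> drive_tool(moves=[0.08,0.03,0,0,0,0.16,0.06,0,0,0,0.24,0.1,0,0,0,0.31,0.15,0,0,0,0.31,0.15,0,0,0])

```text
time_s: 3.52
tool_pos: [0.5261, 0.0588, 0.2067]
tool_rot: [-180.0, 0.0, 90.0]
force: [-1.5, -1.5, 7.6]
grip_width: 0.023
grasp_force: 40.0
```

>>> drive_tool(moves=[0.04,0.02,0,0,0,0.07,0.05,0,0,0,0.11,0.08,0,0,0,0.14,0.11,0,0,0,0.14,0.11,0,0,0])

```text
time_s: 4.15
tool_pos: [0.5302, 0.0644, 0.2067]
tool_rot: [-179.9, 0.0, 90.0]
force: [-1.8, -2.7, 8.0]
grip_width: 0.0232
grasp_force: 40.0
```

>>> drive_tool(moves=[0.03,0.03,0,0,0,0.06,0.06,0,0,0,0.09,0.09,0,0,0,0.12,0.12,0,0,0,0.12,0.12,0,0,0])

```text
time_s: 4.78
tool_pos: [0.5349, 0.0691, 0.2067]
tool_rot: [-179.9, 0.0, 90.0]
force: [-2.0, -1.9, 7.8]
grip_width: 0.0234
grasp_force: 40.0
```

>>> drive_tool(moves=[0.03,0.03,0,0,0,0.05,0.07,0,0,0,0.08,0.1,0,0,0,0.1,0.14,0,0,0,0.1,0.14,0,0,0])

```text
time_s: 5.4
tool_pos: [0.5393, 0.0727, 0.2066]
tool_rot: [-179.8, 0.1, 90.0]
force: [-5.1, -2.8, 11.3]
grip_width: 0.0233
grasp_force: 40.0
```

>>> drive_tool(moves=[0.01,0.02,0,0,0,0.02,0.04,0,0,0,0.03,0.06,0,0,0,0.03,0.06,0,0,0])

```text
time_s: 5.9
tool_pos: [0.5406, 0.0735, 0.2066]
tool_rot: [-179.6, 0.1, 90.0]
force: [-8.7, -3.6, 11.4]
grip_width: 0.0232
grasp_force: 40.0
```

>>> drive_tool(moves=[0.01,0.02,0,0,0,0.02,0.05,0,0,0,0.02,0.05,0,0,0,0.02,0.05,0,0,0])

```text
time_s: 6.4
tool_pos: [0.5416, 0.0742, 0.2065]
tool_rot: [-179.5, 0.1, 90.0]
force: [-10.3, -4.1, 13.6]
grip_width: 0.0231
grasp_force: 40.0
```

```bash
python3 - <<'E'
from h import *
c=np.array([.568,.031])
for _ in range(3):
    o=env.get_obs();d=o['tool_pos'][:2]-c;th=np.degrees(np.arctan2(d[1],d[0]));t=np.array([np.sin(np.radians(th)),-np.cos(np.radians(th))])
    print(o['tool_pos'],o['force'],th,np.hypot(*d)*1e3,o['force'][:2]@t,o['force'][:2]@d/np.hypot(*d))
P=np.array([[.561,-.0181],[.5191,.0212],[.5206,.0475],[.5261,.0588],[.5302,.0644],[.5349,.0691],[.5393,.0727],[.5406,.0735],o['tool_pos'][:2]])
A=np.c_[2*P,np.ones(len(P))];s=np.linalg.lstsq(A,(P**2).sum(1),rcond=None)[0];print(s[:2],np.sqrt(s[2]+s[:2]@s[:2]))
from scipy.optimize import least_squares
print(least_squares(lambda c:np.hypot(*(P-c).T)-.05,c).x)
E
```

```text
[0.54164543 0.07420096 0.2065191 ] [-10.32370382  -4.07193658  13.55732918] 121.38510317744625 50.605200691126726 -10.933818246763263 1.9003017016643167
[0.54164543 0.07420096 0.2065191 ] [-10.32370382  -4.07193658  13.55732918] 121.38510317744625 50.605200691126726 -10.933818246763263 1.9003017016643167
[0.54164543 0.07420096 0.2065191 ] [-10.32370382  -4.07193658  13.55732918] 121.38510317744625 50.605200691126726 -10.933818246763263 1.9003017016643167
[0.56825529 0.03159407] 0.050225980211434755
[0.56794939 0.0315843 ]
```

>>> drive_tool(moves=[0,0,-0.02,0,0,0.01,0.02,-0.04,0,0,0.01,0.03,-0.04,0,0,0.01,0.03,-0.04,0,0])

```text
time_s: 6.9
tool_pos: [0.5419, 0.0742, 0.2068]
tool_rot: [-179.4, 0.2, 90.0]
force: [-11.6, -5.3, 9.3]
grip_width: 0.0233
grasp_force: 40.0
```

```bash
cat > st.py <<'E'
from h import *
c=np.array([.568,.0316])
o=env.get_obs();d=o['tool_pos'][:2]-c;th=np.degrees(np.arctan2(d[1],d[0]));t=np.array([np.sin(np.radians(th)),-np.cos(np.radians(th))])
print(o['time_s'],o['tool_pos'],o['force'],'th',th,'r',np.hypot(*d)*1e3,'Ft',o['force'][:2]@t,'Fr',o['force'][:2]@d/np.hypot(*d))
E
python3 st.py; cat > rev.py <<'E'
import sys,numpy as np
f=lambda t:1.25*np.array([np.sin(np.radians(t)),np.cos(np.radians(t))])
t=float(sys.argv[1])
for i in range(4):
    print(t+90,[float(v) for k in(18,36,54,72,90) for v in (*((f(t+k)-f(t)).round(2)),0,0,0)]);t+=90
E
python3 rev.py 120 | sed 's/\.0\b//g'
```

```text
6.9 [0.5419338  0.07420662 0.20679885] [-11.59641921  -5.33269657   9.2772511 ] th 121.45777197727493 r 49.947678418194535 Ft -12.675010195652836 Fr 1.5028998135408578
210 [-0.25, -0.3, 0, 0, 0, -0.57, -0.52, 0, 0, 0, -0.95, -0.62, 0, 0, 0, -1.34, -0.6, 0, 0, 0, -1.71, -0.46, 0, 0, 0]
300 [-0.3, 0.25, 0, 0, 0, -0.52, 0.57, 0, 0, 0, -0.62, 0.95, 0, 0, 0, -0.6, 1.34, 0, 0, 0, -0.46, 1.71, 0, 0, 0]
390 [0.25, 0.3, 0, 0, 0, 0.57, 0.52, 0, 0, 0, 0.95, 0.62, 0, 0, 0, 1.34, 0.6, 0, 0, 0, 1.71, 0.46, 0, 0, 0]
480 [0.3, -0.25, 0, 0, 0, 0.52, -0.57, 0, 0, 0, 0.62, -0.95, 0, 0, 0, 0.6, -1.34, 0, 0, 0, 0.46, -1.71, 0, 0, 0]
```

>>> drive_tool(moves=[-0.01,-0.09,0,0,0])

```text
time_s: 7.02
tool_pos: [0.5399, 0.0731, 0.2068]
tool_rot: [-179.5, 0.2, 90.0]
force: [-4.7, -6.8, 5.1]
grip_width: 0.0231
grasp_force: 40.0
```

>>> drive_tool(moves=[-0.25,-0.3,0,0,0,-0.57,-0.52,0,0,0,-0.95,-0.62,0,0,0,-1.34,-0.6,0,0,0,-1.71,-0.46,0,0,0])

```text
time_s: 7.65
tool_pos: [0.5245, 0.0069, 0.2071]
tool_rot: [-179.9, -0.1, 90.1]
force: [0.8, 5.6, -0.9]
grip_width: 0.0231
grasp_force: 40.0
```

>>> drive_tool(moves=[-0.3,0.25,0,0,0,-0.52,0.57,0,0,0,-0.62,0.95,0,0,0,-0.6,1.34,0,0,0,-0.46,1.71,0,0,0])

```text
time_s: 8.28
tool_pos: [0.5934, -0.0124, 0.2066]
tool_rot: [-179.7, -0.0, 90.0]
force: [-7.5, 4.3, 2.3]
grip_width: 0.0234
grasp_force: 40.0
```

>>> drive_tool(moves=[0.25,0.3,0,0,0,0.57,0.52,0,0,0,0.95,0.62,0,0,0,1.34,0.6,0,0,0,1.71,0.46,0,0,0])

```text
time_s: 8.9
tool_pos: [0.6139, 0.0523, 0.207]
tool_rot: [179.9, 0.3, 89.8]
force: [-0.6, -5.2, 0.6]
grip_width: 0.023
grasp_force: 40.0
```

>>> drive_tool(moves=[0.3,-0.25,0,0,0,0.52,-0.57,0,0,0,0.62,-0.95,0,0,0,0.6,-1.34,0,0,0,0.46,-1.71,0,0,0])

```text
time_s: 9.52
tool_pos: [0.5437, 0.0753, 0.2073]
tool_rot: [179.9, -0.0, 90.1]
force: [7.0, -3.3, -5.1]
grip_width: 0.0233
grasp_force: 40.0
```

```bash
python3 st.py
```

```text
9.525 [0.54366001 0.07527698 0.20726532] [ 7.01850093 -3.34943183 -5.10245522] th 119.12973585314047 r 50.0011367776542 Ft 4.500332970129918 Fr -6.3423222959360785
```

Turn 1 is complete (commanded 120° + 360°). Next is turn 2.

>>> drive_tool(moves=[-0.25,-0.3,0,0,0,-0.57,-0.52,0,0,0,-0.95,-0.62,0,0,0,-1.34,-0.6,0,0,0,-1.71,-0.46,0,0,0])

```text
time_s: 10.15
tool_pos: [0.524, 0.0079, 0.2072]
tool_rot: [-179.8, -0.1, 90.1]
force: [0.5, 4.6, -2.8]
grip_width: 0.0234
grasp_force: 40.0
```

>>> drive_tool(moves=[-0.3,0.25,0,0,0,-0.52,0.57,0,0,0,-0.62,0.95,0,0,0,-0.6,1.34,0,0,0,-0.46,1.71,0,0,0])

```text
time_s: 10.78
tool_pos: [0.5938, -0.012, 0.2068]
tool_rot: [-179.8, -0.0, 90.0]
force: [-7.6, 5.0, 0.7]
grip_width: 0.0231
grasp_force: 40.0
```

>>> drive_tool(moves=[0.25,0.3,0,0,0,0.57,0.52,0,0,0,0.95,0.62,0,0,0,1.34,0.6,0,0,0,1.71,0.46,0,0,0])

```text
time_s: 11.4
tool_pos: [0.614, 0.0521, 0.2071]
tool_rot: [180.0, 0.3, 89.8]
force: [-1.1, -6.0, -0.5]
grip_width: 0.0231
grasp_force: 40.0
```

>>> drive_tool(moves=[0.3,-0.25,0,0,0,0.52,-0.57,0,0,0,0.62,-0.95,0,0,0,0.6,-1.34,0,0,0,0.46,-1.71,0,0,0])

```text
time_s: 12.02
tool_pos: [0.5435, 0.0751, 0.2073]
tool_rot: [179.9, -0.0, 90.0]
force: [6.1, -3.0, -6.4]
grip_width: 0.0232
grasp_force: 40.0
```

```bash
python3 st.py
```

```text
12.025 [0.54353911 0.07513397 0.20733423] [ 6.0644675  -2.99748278 -6.37688984] th 119.33077797733978 r 49.93537758903694 Ft 3.8187212902631424 Fr -5.5839087336015805
```

Turn 2 is complete. Next is turn 3.

>>> drive_tool(moves=[-0.25,-0.3,0,0,0,-0.57,-0.52,0,0,0,-0.95,-0.62,0,0,0,-1.34,-0.6,0,0,0,-1.71,-0.46,0,0,0])

```text
time_s: 12.65
tool_pos: [0.5239, 0.0081, 0.2073]
tool_rot: [-179.8, -0.2, 90.1]
force: [0.0, 5.8, -4.3]
grip_width: 0.0232
grasp_force: 40.0
```

>>> drive_tool(moves=[-0.3,0.25,0,0,0,-0.52,0.57,0,0,0,-0.62,0.95,0,0,0,-0.6,1.34,0,0,0,-0.46,1.71,0,0,0])

```text
time_s: 13.28
tool_pos: [0.5938, -0.012, 0.2068]
tool_rot: [-179.8, -0.0, 90.0]
force: [-6.3, 4.5, -0.5]
grip_width: 0.0232
grasp_force: 40.0
```

>>> drive_tool(moves=[0.25,0.3,0,0,0,0.57,0.52,0,0,0,0.95,0.62,0,0,0,1.34,0.6,0,0,0,1.71,0.46,0,0,0])

```text
time_s: 13.9
tool_pos: [0.6139, 0.0521, 0.2071]
tool_rot: [180.0, 0.3, 89.8]
force: [-1.9, -5.4, -2.2]
grip_width: 0.0231
grasp_force: 40.0
```

>>> drive_tool(moves=[0.3,-0.25,0,0,0,0.52,-0.57,0,0,0,0.62,-0.95,0,0,0,0.6,-1.34,0,0,0,0.46,-1.71,0,0,0])

```text
time_s: 14.52
tool_pos: [0.5436, 0.0751, 0.2074]
tool_rot: [179.9, -0.0, 90.0]
force: [6.6, -3.1, -7.5]
grip_width: 0.0233
grasp_force: 40.0
```

```bash
python3 st.py; python3 rows.py 120 2.6 5
```

```text
14.525 [0.54357042 0.07514636 0.20738631] [ 6.64031633 -3.12361164 -7.51306324] th 119.29249876274423 r 49.93084844436231 Ft 4.262957150467601 Fr -5.97310195116648
133.0 [-0.03, -0.05, 0.0, 0.0, 0.0, -0.06, -0.1, 0.0, 0.0, 0.0, -0.09, -0.14, 0.0, 0.0, 0.0, -0.13, -0.19, 0.0, 0.0, 0.0, -0.17, -0.23, 0.0, 0.0, 0.0]
```

>>> drive_tool(moves=[-0.03,-0.05,0,0,0,-0.06,-0.1,0,0,0,-0.1,-0.15,0,0,0,-0.13,-0.19,0,0,0,-0.13,-0.19,0,0,0])

```text
time_s: 15.15
tool_pos: [0.5367, 0.0703, 0.2074]
tool_rot: [180.0, -0.1, 90.0]
force: [4.0, 0.5, -5.5]
grip_width: 0.0226
grasp_force: 40.0
```

>>> drive_tool(moves=[0,0,0,0,0,0,0,0,0,0])

```text
time_s: 15.4
tool_pos: [0.5366, 0.0701, 0.2074]
tool_rot: [180.0, -0.0, 90.0]
force: [5.0, 0.5, -5.4]
grip_width: 0.023
grasp_force: 40.0
```

```bash
python3 st.py
```

```text
15.4 [0.53656478 0.07014409 0.20740373] [ 5.00224609  0.46414464 -5.39804122] th 129.1994853188243 r 49.73751305619177 Ft 4.169841220332008 Fr -2.8018423252964686
```

>>> drive_tool(moves=[-0.02,-0.03,0,0,0,-0.02,-0.03,0,0,0,-0.02,-0.03,0,0,0,-0.02,-0.03,0,0,0])

```text
time_s: 15.9
tool_pos: [0.5351, 0.0689, 0.2074]
tool_rot: [-180.0, -0.0, 90.0]
force: [4.0, -0.1, -4.8]
grip_width: 0.0233
grasp_force: 40.0
```

```bash
python3 st.py
```

```text
15.9 [0.53514736 0.06888317 0.20743549] [ 3.96075491 -0.08868509 -4.77724615] th 131.38538678554679 r 49.69235897564275 Ft 2.913042517263117 Fr -2.685075006918027
```

>>> drive_tool(moves=[0.02,0.03,0,0,0,0.02,0.03,0,0,0,0.02,0.03,0,0,60,0.02,0.03,0,0,60,0.02,0.03,0,0,60])

```text
time_s: 16.52
tool_pos: [0.5363, 0.0696, 0.2077]
tool_rot: [180.0, 0.0, 90.0]
force: [0.2, -0.3, -0.2]
grip_width: 0.0456
grasp_force: 0.0
```

>>> drive_tool(moves=[0,0,-0.5,0,60,0,0,-1.5,0,60,0,0,-2.5,0,60,0,0,-2.5,0,60])

```text
time_s: 17.02
tool_pos: [0.538, 0.0699, 0.3114]
tool_rot: [179.6, -0.1, 90.0]
force: [-0.5, 0.2, 0.6]
grip_width: 0.06
grasp_force: 0.0
```

```bash
python3 - <<'E'
from h import *
o=env.get_obs();print(o['time_s'],o['tool_pos'])
p,P=cloud("wrist");cv2.imwrite('pics/w2.png',p[:,:,::-1]);h=cv2.cvtColor(p,cv2.COLOR_RGB2HSV).astype(int);H,S,V=h[...,0],h[...,1],h[...,2]
m=((H<6)|(H>174))&(S>130)&(abs(P[...,2]-.25)<.006)&(abs(P[...,0]-.55)<.1)&(abs(P[...,1]-.03)<.1)
q=P[m][:,:2].astype(np.float32)
if len(q):
    k=cv2.minEnclosingCircle(q);d=np.array(k[0])-[.568,.0312];print(len(q),k,np.degrees(np.arctan2(d[1],d[0])),np.hypot(*d))
m=(H>4)&(H<16)&(S>150)&(abs(P[...,1]-.2)<.06)&(P[...,0]<.7)&(P[...,2]<.2)
q=P[m]
if len(q)>10:
    A=np.c_[2*q,np.ones(len(q))];s=np.linalg.lstsq(A,(q**2).sum(1),rcond=None)[0];print('ball',len(q),s[:3])
E
```

```text
17.025 [0.53803789 0.06989659 0.31138179]
574 ((0.5365622639656067, 0.07024258375167847), 0.011375571601092815) 128.8415940905037 0.050126386195047175
ball 383 [0.50942615 0.20021796 0.09629399]
```

View pics/w2.png

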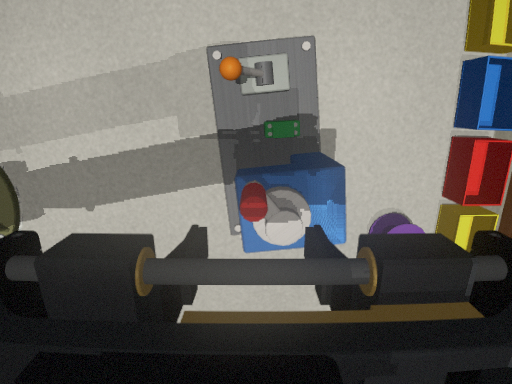

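The wrist view shows the knob clear at (253,200). It measures 128.8° released, against a stop at 128.6°, so it sits at three turns. The ball is at (231,68), the lever rod runs right to (265,72), and the green module is at (283,129), clear of the lever plane.

>>> drive_tool(moves=[1,-0.6,0,0,0,2,-1.2,0,0,0,3.15,-2.0,0,0,0,3.15,-2.0,1,0,0,3.15,-2.0,2,0,0], squeeze=20)

```text
time_s: 17.7
tool_pos: [0.4554, 0.196, 0.2255]
tool_rot: [-180.0, 0.0, 90.1]
force: [0.3, 0.4, 0.1]
grip_width: 0.0178
grasp_force: 0.0
```

>>> drive_tool(moves=[0,0,1,0,0,0,0,2,0,0,0,0,2.9,0,0,0,0,2.9,0,0])

```text
time_s: 18.2
tool_pos: [0.4531, 0.1941, 0.1077]
tool_rot: [-179.5, 0.2, 90.0]
force: [-0.2, 0.5, 0.8]
grip_width: 0.0005
grasp_force: 0.0
```

>>> drive_tool(moves=[0.02,0.3,0,0,0,0.05,0.6,0,0,0,0.08,0.9,0,0,0,0.1,1.2,0,0,0,0.13,1.5,0,0,0])

```text
time_s: 18.82
tool_pos: [0.5174, 0.2009, 0.1116]
tool_rot: [180.0, -0.0, 90.0]
force: [-1.5, 1.1, 0.9]
grip_width: 0.0006
grasp_force: 0.7
```

>>> drive_tool(moves=[0.02,0.2,0,0,0,0.04,0.4,0,0,0,0.06,0.6,0,0,0,0.08,0.8,0,0,0,0.08,0.8,0,0,0])

```text
time_s: 19.45
tool_pos: [0.5491, 0.2039, 0.1112]
tool_rot: [180.0, -0.0, 90.0]
force: [-0.1, -0.3, -0.1]
grip_width: 0.0006
grasp_force: 0.0
```

>>> drive_tool(moves=[0.01,0.1,0,0,0,0.02,0.2,0,0,0,0.03,0.3,0,0,0,0.03,0.3,0,0,0])

```text
time_s: 19.95
tool_pos: [0.5609, 0.2052, 0.1114]
tool_rot: [180.0, -0.0, 90.0]
force: [-0.8, -0.2, -0.0]
grip_width: 0.0004
grasp_force: 0.0
```

```bash
python3 - <<'E'
from h import *
o=env.get_obs();print(o['force'],o['tool_pos'])
p,P=cloud("wrist");cv2.imwrite('pics/w3.png',p[:,:,::-1])
p2,P2=cloud("scene")
for p,P in((p,P),(p2,P2)):
    h=cv2.cvtColor(p,cv2.COLOR_RGB2HSV).astype(int);H,S,V=h[...,0],h[...,1],h[...,2]
    m=(H>4)&(H<16)&(S>150)&(abs(P[...,1]-.2)<.04)&(abs(P[...,0]-.55)<.1)&(P[...,2]<.16)&(P[...,2]>.06);q=P[m]
    if len(q):print(len(q),q.min(0),np.median(q,0),q.max(0))
E
```

```text
[-0.79900609 -0.24636248 -0.04321813] [0.56088899 0.20520542 0.11142183]
5 [0.5818415  0.21498991 0.12227868] [0.5827583  0.21560316 0.12370799] [0.58448277 0.21571843 0.1239618 ]
25 [0.57819147 0.18221529 0.12427599] [0.58735077 0.1928658  0.13037022] [0.59232265 0.20944834 0.13585701]
```

View pics/w3.png

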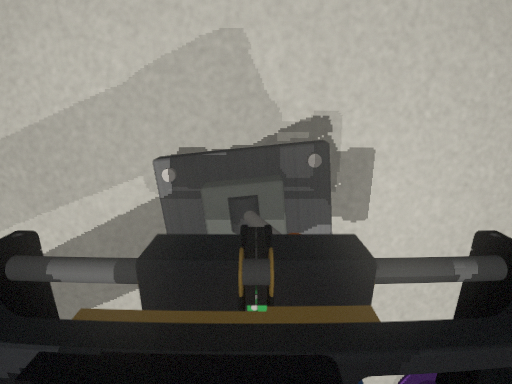

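The wrist view shows the rod at (253,218) going under the fingers. The ball is hidden, but the scene camera puts it near x 0.588, so it's nearly over. I'll push in small steps to the stop.

>>> drive_tool(moves=[0.01,0.05,0,0,0,0.01,0.1,0,0,0,0.01,0.1,0,0,0])

```text
time_s: 20.42
tool_pos: [0.5645, 0.2056, 0.1113]
tool_rot: [180.0, -0.0, 90.0]
force: [-0.8, -0.3, 0.1]
grip_width: 0.0009
grasp_force: 0.2
```

>>> drive_tool(moves=[0.01,0.05,0,0,0,0.01,0.1,0,0,0,0.01,0.1,0,0,0])

```text
time_s: 20.8
tool_pos: [0.5687, 0.206, 0.1114]
tool_rot: [180.0, -0.0, 90.0]
force: [-0.5, -0.2, -0.8]
grip_width: 0.0007
grasp_force: 0.1
```

>>> drive_tool(moves=[0.01,0.05,0,0,0,0.01,0.1,0,0,0,0.01,0.1,0,0,0])

```text
time_s: 21.18
tool_pos: [0.5722, 0.2064, 0.1113]
tool_rot: [-180.0, 0.0, 90.0]
force: [-2.6, -0.1, -0.2]
grip_width: 0.0003
grasp_force: 0.9
```

>>> drive_tool(moves=[0,0.05,0,0,0,0,0.08,0,0,0,0,0.08,0,0,0])

```text
time_s: 21.55
tool_pos: [0.5725, 0.2064, 0.1111]
tool_rot: [-179.6, 0.1, 90.0]
force: [-9.0, -1.0, 4.2]
grip_width: 0.0006
grasp_force: 4.7
```

It's firm at the end stop. I'll back off, rise and check.

>>> drive_tool(moves=[0,-0.4,0,0,0,0,-0.8,0,0,0,0,-0.8,-1.5,0,0,0,-0.8,-3,0,0,0,-0.8,-4.5,0,0])

```text
time_s: 22.18
tool_pos: [0.5434, 0.2063, 0.2937]
tool_rot: [179.9, -0.0, 90.0]
force: [1.1, -0.1, 0.9]
grip_width: 0.0005
grasp_force: 0.0
```

>>> drive_tool(moves=[-0.8,0,-1,0,0,-1.6,0,-1.5,0,0,-2.4,0,-1.5,0,0,-3.2,0,-1.5,0,0,-3.2,0,-1.5,0,0])

```text
time_s: 22.8
tool_pos: [0.5439, 0.0749, 0.3519]
tool_rot: [179.9, 0.1, 89.7]
force: [0.4, -0.3, 0.4]
grip_width: 0.0005
grasp_force: 0.0
```

```bash
python3 - <<'E'
from h import *
o=env.get_obs();print(o['time_s'],o['tool_pos'],o['force'])
p,P=cloud("wrist");cv2.imwrite('pics/w4.png',p[:,:,::-1]);h=cv2.cvtColor(p,cv2.COLOR_RGB2HSV).astype(int);H,S,V=h[...,0],h[...,1],h[...,2]
m=((H<6)|(H>174))&(S>130)&(abs(P[...,2]-.25)<.006)&(abs(P[...,0]-.55)<.1)&(abs(P[...,1]-.03)<.1)
q=P[m][:,:2].astype(np.float32)
if len(q):
    k=cv2.minEnclosingCircle(q);d=np.array(k[0])-[.568,.0312];print(len(q),k,np.degrees(np.arctan2(d[1],d[0])))
m=(H>4)&(H<16)&(S>150)&(abs(P[...,1]-.2)<.04)&(abs(P[...,0]-.55)<.1)&(P[...,2]<.16)&(P[...,2]>.11);q=P[m]
if len(q):A=np.c_[2*q,np.ones(len(q))];s=np.linalg.lstsq(A,(q**2).sum(1),rcond=None)[0];print('ball',len(q),s[:3],q.min(0),q.max(0))
E
```

```text
22.8 [0.54392029 0.07490134 0.35186911] [ 0.38121067 -0.32913348  0.37015894]
423 ((0.536675214767456, 0.07034867256879807), 0.011342870071530342) 128.66502592135006
ball 238 [0.59477315 0.20426808 0.12190944] [0.58241646 0.19150021 0.1199839 ] [0.60523946 0.21507279 0.13419821]
```

View pics/w4.png

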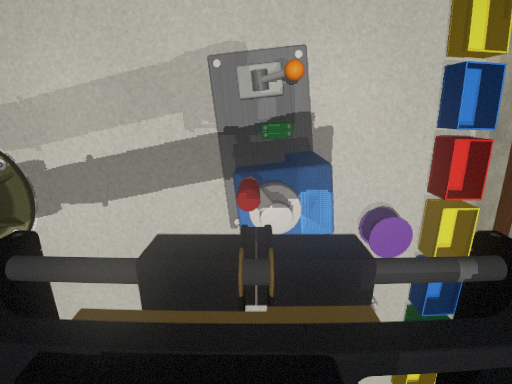

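The ball at (294,70) measures z 0.122, leaning 0.5 rad to the back, so the lever is locked. The knob at (248,194) hasn't moved from 128.7°, and the green module at (277,130) is undisturbed.

```bash
python3 -c "
from cell import env
print(env.sign_off())"
```

```text
the job is handed in; nothing more can be done
None
```

I wound the crank to its inner stop at about 12.7 N, then back three full turns (within about 1°), threw the lock lever fully over to its end stop, and handed the job in at about 23 s.

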